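# Lay a labelled spice jar in the label press and hold its sprung pad down

### The arm

A 6-joint arm with a two-finger parallel gripper is mounted at the origin on a cart in front of the work surface, level with it; the furniture and walls round the work are solid. World frame = base frame: x ahead of the robot, y to its left, z up, the work surface at z = 0. Lengths are in m, angles in rad, forces in N, time in s.
With the tool pointing down it reaches from about 0.375 to 0.975 m from the base axis. Payload 3.8 kg.
Tool frame: the origin (TCP) lies between the finger pads, 19 mm behind the fingertips; this is the grasp point; z points along the fingers, y is the line along which they close (so a half turn about z gives the same grasp; the last joint's range is limited). The gripper opens to 85 mm and grips with 20 to 120 N. Pads are 22 mm wide; open, the fingers measure 114 mm over their backs; the gripper's body (76 mm by 85 mm) begins 54 mm behind the grasp point. The pads swing forward as they close: fully open they stand 13 mm farther back than shut.
Start: joints at [-1.29, 0.264, 1.604, -0, 1.274, -0.037], TCP at [0.211, -0.641, 0.25] pointing down, gripper open.
Joint ranges: [-2.63, 2.63], [-0.94, 2.18], [0.31, 2.57], [-1.31, 4.45], [0, 2.66], [-2.55, 2.55]. Speed limits (rad/s): [2.57, 2.57, 3.14, 3.14, 3.14, 3.14].

### API

Orientations are given as a rotation vector (axis times angle).
In Python, from workcell import bot gives the robot as it stands.
- The arm moves only by the shell command python3 jog.py 'ROWS' [OPENING] [FORCE]. ROWS is a JSON list of rows, 1 to 5 of them, each an object with the fields xyz (a list: dx, dy, dz in m), yaw (a turn about the tool's z in rad); a field left out counts as zero; each row shifts and turns the commanded pose from where the row before left it, along the tool's axes as they then stand; what a row does not reach is not made up. A row lasts 1/8 s, in which the tool goes at most 0.0625 m and 0.188 rad, less where a joint would pass 70% of its speed; a pose out of reach is approached as far as the arm can. OPENING is the opening from 0.0 (shut) to 1.0 (fully open), set as the command begins (- or left out keeps the last). The fingers move at their own pace and stop on an object; FORCE is the grip in N (left out, the last holds). Time passes only in rows, so rows that do not move let the fingers close. It prints the time, the measured TCP pose, the force, the opening and the grip force at its end. Input that does not fit is refused with a message, and nothing moves.
- bot.read_state(): the state, without advancing time (a new reading comes with each control period).
- bot.read_camera(name): name is "side" or "top" or "wrist"; returns the picture (400x640x3 uint8, red, green, blue); there is no depth.
- bot.camera_info(name): a dict with "intrinsics" (3x3 intrinsics, pixels), "extrinsics" (4x4, takes a point from camera to world coordinates). Camera axes: x right, y down, z forward; pixel columns grow to the right and rows downward; lengths in m; the calibration is good to about 2 mm. The wrist camera is an equidistant fisheye: a pixel r from the principal point sees the ray r / f radians off the axis. A picture is of the moment at which its call begins: read the wrist's pose just before it. camera_info takes no time and is no camera call; for the wrist camera it gives the pose at the moment of the call.
- bot.finish_job(): hands the job in; it is judged then, once.
The state is a dict: "time": time; "q": joint angles; "joint_vel": joint speeds; "joint_torque": joint torques, N m; "tool_pos": TCP position; "tcp_rot": TCP orientation; "wrist_force": force on the tool from outside, world axes, zero at the start; "torque": the same for the moment, N m; "width": opening from 0.0 (shut) to 1.0 (fully open); "grip_force": force on a finger pad.
Only numpy, scipy, OpenCV 4.12 (cv2) and the standard library are available. Lean on these libraries where they do the work, as an engineer would, in place of code of your own. Each camera call takes 0.05 s, during which the arm holds its last target. There are 200 camera calls.

### The job

The label on the spice jar that stands in front of you, beside the low tin and the garlic bulb, has just been glued and must be pressed while it takes. Lay the jar gently on its side on the two rollers of the label press, its base up against the end plate, and let go of it; then bring the press's side handle down until the spring-loaded pad sits on the jar with its stem pushed about half way into its barrel, never all the way. Finish while holding the handle right there: do not let go, the arm springs back up. Leave the tin and the garlic bulb alone.

Things in the scene. Friction and masses are not known exactly. Their poses are not given: they have to be found in the camera images.
- jar: Glass spice jar with a black screw cap, standing upright on the bench at the start; 45 mm in diameter, 105 mm tall, the cap being the top 21 mm; about 0.11 kg. Origin: centre of its base; its z axis runs from the base to the cap.
- press: Grey iron label press, fixed to the bench. Axes: x away from the robot, y along the jar's bed, z up; origin at bench height under the cradle. Base plate x -65..150, y -85..95 mm, top at z 20. Two posts at x 125, y -48 and 78 mm (tops at z 131) carry a cross shaft along y, at z 120. On it turn the pressing arm (14 mm wide, at y 20 mm) and, outside the +y post, the handle.
- cradle_end (a point): Where the centre of the jar's base belongs: on the end plate's face, at x 0, y 50, z 63.5 mm of the press, same axes. The jar lies from here to y -55, cap out, on two free-turning rubber rollers along y (18 mm thick, axles at x -15 and 15, z 36, from y -66 to 46 mm). End plate 56 mm wide, top at z 75; at the other end a low bearing block (y -76..-68, top at z 45).
- handle (a point): Middle of the handle's black grip bar, which runs along the press's y: 78 mm long (y 108 to 186), 20 mm thick, free all round. It circles the shaft at radius 155 mm: at lever angle a it is at x = 125 - 155 cos e, y = 147, z = 120 + 155 sin e mm of the press, e = 0.784 - a rad. Height: 229 mm at rest, about 54 mm with the pad half way in on the jar.
- press_lever (a joint): Angle (rad) of pressing arm and handle, one rigid part: 0 = up, at rest (arm 70 degrees above level); grows as the handle goes down. A spring (0.45 N m at 0, 0.69 at 1.22) lifts it when let go. The pad meets a jar in the cradle at about 1.16; its stem is half in at about 1.235 (arm level), all in at 1.30. Half way takes about 10 N straight down on the bar.
- press_pad (a joint): How far the pad's stem is pushed into its barrel (m): 0 = free, 18 mm of stem showing; 0.018 = all the way. The rubber pad (28 x 26 mm) hangs under the arm's end, 125 mm from the shaft, and meets the jar at y 20 mm of the press. At rest it is at x 43, z 223 mm, the arm's end up to z 250. Spring 0.8 N/mm, 1.2 N at 0. About half way: 0.005 to 0.013; over 0.0165 is too hard.
- tin: Low printed food tin, 75 mm in diameter, 58 mm tall, standing near the jar; to be left alone. Origin: centre of its base.
- garlic: Garlic bulb, 60 mm across and 59 mm tall, standing near the jar; to be left alone. Origin: centre of its underside.

How it is judged:
By the outcome, as a careful person would: the job done as asked, in the order asked, and still so for the second after the job is handed in, while the arm keeps its last pose, push and grip.
It also fails if it takes over 69 s, if anything falls off the work surface, if the arm or the gripper's body presses on something with over 40 N, if the wrist force passes 120 N, or if a joint passes its speed limit or range.

## Working session

There is one attempt and no reset: what is moved stays moved. The work goes in short steps, Python scripts to look and compute and a shell command to move; the robot and the scene stay as the last step left them, time stands still between calls to the robot, and variables do not carry over. Pictures are saved under pics/ and viewed, at most 10 in all, crops included, and the job is handed in when it is done.

```bash
ls; mkdir -p pics; python3 - <<'E'
from workcell import bot
import cv2,numpy as np
np.set_printoptions(precision=4,suppress=True)
for n in ("top","side"):
    cv2.imwrite(f"pics/{n}0.png",bot.read_camera(n)[:,:,::-1]); i=bot.camera_info(n); print(n,i["intrinsics"],i["extrinsics"])
print(bot.read_state())
E
```

```text
jog.py
pics
workcell.py
top [[370.6941   0.     316.5457]
 [  0.     370.6941 200.2286]
 [  0.       0.       1.    ]] [[-0.0181 -0.9879  0.1542  0.4416]
 [-0.9998  0.0194  0.0068 -0.0227]
 [-0.0097 -0.1541 -0.988   1.0966]
 [ 0.      0.      0.      1.    ]]
side [[371.0542   0.     315.7687]
 [  0.     371.0542 196.305 ]
 [  0.       0.       1.    ]] [[-0.9713 -0.1188  0.2059  0.3474]
 [-0.2375  0.4504 -0.8606  0.9687]
 [ 0.0095 -0.8849 -0.4657  0.6946]
 [ 0.      0.      0.      1.    ]]
{'time': 0.1, 'q': array([-1.2899,  0.2647,  1.6053, -0.    ,  1.2737, -0.0369]), 'joint_vel': array([-0.0003, -0.0013, -0.0005,  0.0001,  0.0007, -0.0007]), 'joint_torque': array([ -0.0002, -51.6706, -36.8592,  -0.    ,   0.0064,  -0.0001]), 'tool_pos': array([ 0.2107, -0.6406,  0.2488]), 'tcp_rot': array([-3.1   , -0.4968,  0.0004]), 'wrist_force': array([ 0.8942,  0.012 , -0.5165]), 'torque': array([-0.0295,  0.02  ,  0.0504]), 'grip_force': 0.0, 'width': 1.0039967782984114}
```

View pics/top0.png

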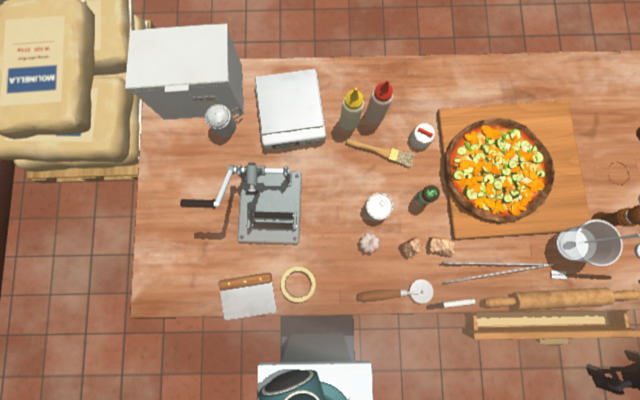

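View pics/side0.png

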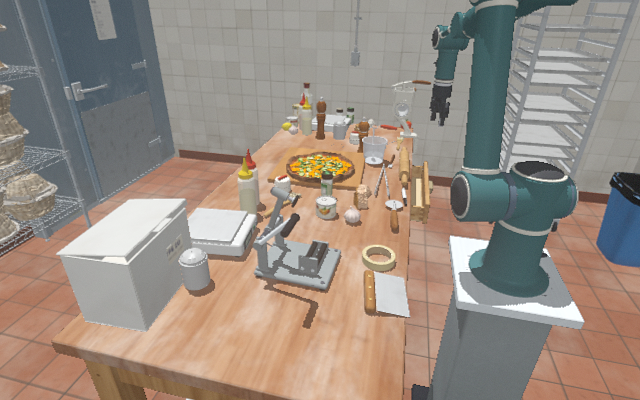

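The top view shows the press around (270,205) with its handle bar at (197,203), the jar with its dark cap near (428,195), the tin at (378,207) and the garlic at (368,243). In the side view the press is near (297,255) and the jar at (327,182). I'll enlarge both.

```bash
python3 - <<'E'
import cv2,numpy as np
t=cv2.imread("pics/top0.png");s=cv2.imread("pics/side0.png")
a=cv2.resize(t[155:255,180:305],None,fx=4.,fy=4.,interpolation=cv2.INTER_CUBIC) 
b=cv2.resize(t[180:255,350:445],None,fx=3,fy=3,interpolation=cv2.INTER_CUBIC)
c=np.zeros((400,790,3),np.uint8);c[:400,:500]=a;c[:225,505:790]=b
cv2.imwrite("pics/tc.png",c)
d=cv2.resize(s[165:295,245:365],None,fx=4.5,fy=4.5,interpolation=cv2.INTER_CUBIC);cv2.imwrite("pics/sc.png",d);print(d.shape)
E
```

```text
(585, 540, 3)
```

View pics/tc.png

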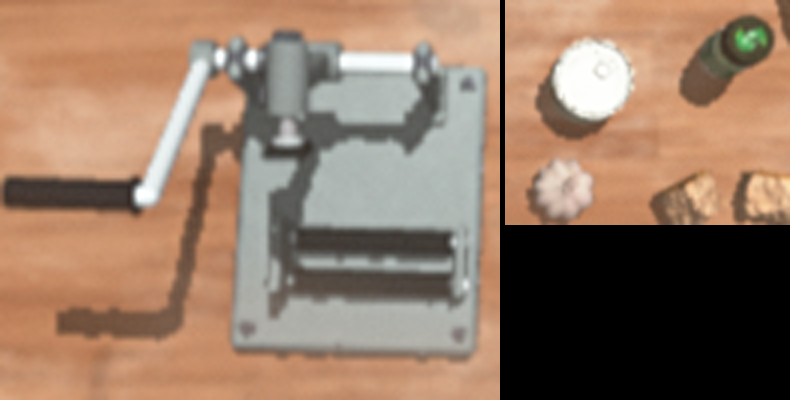

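View pics/sc.png

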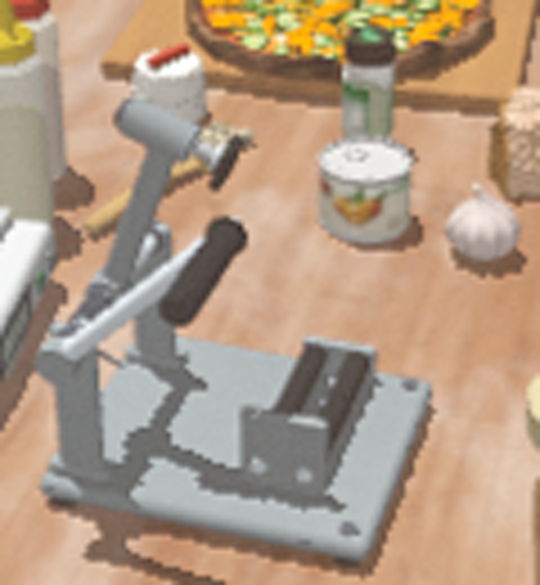

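```bash
cat > h.py <<'E'
import numpy as np,cv2
from scipy.optimize import least_squares
from workcell import bot
np.set_printoptions(precision=4,suppress=True)
def proj(n,P,info=None):
    i=info or bot.camera_info(n);K=np.array(i["intrinsics"]);T=np.linalg.inv(i["extrinsics"])
    p=np.atleast_2d(P)@T[:3,:3].T+T[:3,3]
    if n=="wrist":
        r=np.linalg.norm(p[:,:2],axis=1);th=np.arctan2(r,p[:,2]);d=p[:,:2]/np.maximum(r,1e-9)[:,None]*th[:,None]
    else: d=p[:,:2]/p[:,2:]
    return d*[K[0,0],K[1,1]]+[K[0,2],K[1,2]]
def tri(obs): # list of (cam,uv[,info])
    f=lambda X:np.concatenate([(proj(o[0],X,o[2] if len(o)>2 else None)-o[1]).ravel() for o in obs])
    r=least_squares(f,[.45,-.2,.1]);return r.x,np.abs(r.fun).max()
def world(pose,P):
    x,y,a=pose[:3];c,s=np.cos(a),np.sin(a);P=np.atleast_2d(P)
    return np.c_[x+c*P[:,0]-s*P[:,1],y+s*P[:,0]+c*P[:,1],P[:,2]+(pose[3] if len(pose)>3 else 0)]
def fit(obs,x0): # obs: (cam,Ppress(mm),uv,info)
    f=lambda q:np.concatenate([(proj(o[0],world(q,np.array(o[1])/1000.),o[3] if len(o)>3 else None)-o[2]).ravel() for o in obs])
    return least_squares(f,x0,loss="soft_l1")
def tc(u,v):return np.array([180+(u+.5)/4-.5,155+(v+.5)/4-.5])
def tb(u,v):return np.array([350+(u-505+.5)/3-.5,180+(v+.5)/3-.5])
def sc(u,v):return np.array([245+(u+.5)/4.5-.5,165+(v+.5)/4.5-.5])
E
python3 - <<'E'
from h import *
gx=125-155*np.cos(.784);gz=229.4
obs=[("top",[150,-85,20],tc(487,68)),("top",[-65,-85,20],tc(474,352)),("top",[-65,95,20],tc(234,346)),
("top",[gx,186,gz],tc(4,190)),("top",[gx,108,gz],tc(137,193)),
("side",[-65,95,20],sc(366,542)),("side",[-65,-85,20],sc(432,380)),("side",[150,95,20],sc(47,486)),
("side",[gx,186,gz],sc(178,305)),("side",[gx,108,gz],sc(231,233)),("side",[28*-1,50,75],sc(326,423)),("side",[28,50,75],sc(243,407))]
for x0 in([.45,.15,0],[.45,.15,0,0]):
    r=fit(obs,x0);print(r.x);
print(r.fun.reshape(-1,2))
for n,a,b in(("jarcap",tb(747,40),sc(370,42)),("tin",tb(592,80),sc(366,158)),("garlic",tb(562,190),sc(482,215))):
    print(n,tri([("top",a),("side",b)]))
E
```

```text
[ 0.5552  0.12   -0.0443]
[ 0.5552  0.1199 -0.0443 -0.0003]
[[-0.0384 -1.4885]
 [ 0.7952  0.0648]
 [-1.2803 -0.0462]
 [ 0.4518  0.0349]
 [-0.0958  0.0883]
 [ 0.7204  1.6553]
 [ 0.9552 -0.4087]
 [-2.3325 -1.0388]
 [-0.1221  1.8842]
 [-0.5733  0.8192]
 [ 1.1744 -0.8818]
 [ 0.1514 -0.9495]]
jarcap (array([ 0.6121, -0.3263,  0.0981]), np.float64(0.41476536519820684))
tin (array([ 0.5842, -0.1904,  0.0584]), np.float64(0.6561568691159891))
garlic (array([ 0.4834, -0.1609,  0.037 ]), np.float64(0.9488364268115106))
```

Both crops agree with a press at about (0.555, 0.120), yaw −0.044, to within 1–2 px. The jar is at (0.612, −0.326), the tin at (0.584, −0.190) and the garlic at (0.483, −0.161). The jogs cannot tilt the tool, so I'll grip the jar high, tip it about its base edge on the rubber rollers, then set it down. First I turn so that tool x lies along press +y.

```bash
python3 jog.py '[{"xyz": [0,0,-0.01],"yaw": -0.173},{"xyz": [0,0,-0.01],"yaw": -0.173},{"xyz": [0,0,-0.01],"yaw": -0.173},{"xyz": [0,0,-0.01],"yaw": -0.173},{"xyz": [0,0,-0.01],"yaw": -0.173}]' 1.0; python3 jog.py '[{"yaw": -0.173},{"yaw": -0.171},{"xyz": [0.037,0.043,0]},{"xyz": [0.037,0.043,0]},{"xyz": [0.037,0.043,0]}]'; python3 jog.py '[{"xyz": [0.037,0.043,0]},{"xyz": [0.037,0.043,0]},{"xyz": [0.037,0.043,0]},{"xyz": [0.037,0.043,0]},{}]'
```

```text
time: 0.72
tool_pos: [0.2108, -0.6409, 0.2995]
tcp_rot: [-2.602, -1.758, -0.001]
wrist_force: [-0.1, 0.5, 0.3]
width: 1.001
grip_force: 0.0
time: 1.35
tool_pos: [0.3455, -0.5348, 0.2993]
tcp_rot: [-2.27, -2.17, -0.001]
wrist_force: [1.8, 0.1, 0.2]
width: 1.0
grip_force: 0.0
time: 1.98
tool_pos: [0.5257, -0.3925, 0.2991]
tcp_rot: [-2.263, -2.177, -0.002]
wrist_force: [-0.9, -0.5, -0.2]
width: 1.005
grip_force: 0.0
```

```bash
python3 - <<'E'
from h import *
import pickle
i=bot.camera_info("wrist");w=bot.read_camera("wrist");cv2.imwrite("pics/w1.png",w[:,:,::-1]);pickle.dump(i,open("w1.pkl","wb"))
print(i["intrinsics"],i["extrinsics"])
print(proj("wrist",[[.612,-.326,.105],[.612,-.326,0]],i))
E
```

```text
[[309.7069   0.     317.2904]
 [  0.     309.7069 203.376 ]
 [  0.       0.       1.    ]] [[ 0.9992 -0.0385 -0.0112  0.5283]
 [-0.0401 -0.961  -0.2735 -0.3231]
 [-0.0002  0.2737 -0.9618  0.4232]
 [ 0.      0.      0.      1.    ]]
[[398.1407 119.0289]
 [378.6862 118.3095]]
```

View pics/w1.png

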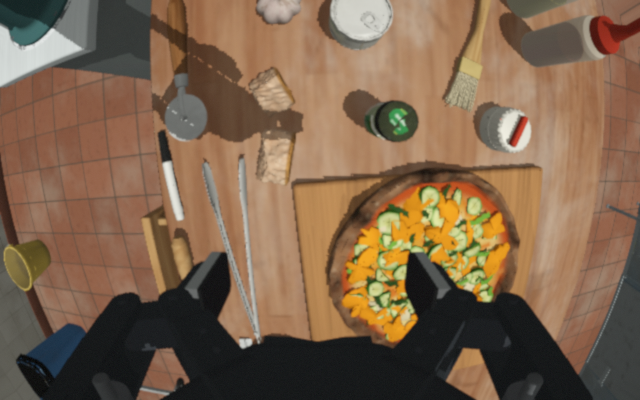

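The wrist view shows the cap centred near (396.5, 120.5), 2 px from the prediction, which puts the jar at about (0.6115, −0.328). The fingers have room on both sides, so I go over it and down.

```bash
python3 jog.py '[{"xyz": [0.034,0.0415,0]},{"xyz": [0.034,0.0415,0]},{"xyz": [0,0,0.04]},{"xyz": [0,0,0.04]},{}]'
```

```text
time: 2.65
tool_pos: [0.6053, -0.331, 0.2147]
tcp_rot: [-2.264, -2.164, 0.005]
wrist_force: [-0.6, -0.3, 0.0]
width: 0.999
grip_force: 0.0
```

```bash
python3 - <<'E'
from h import *
i=bot.camera_info("wrist");w=bot.read_camera("wrist");cv2.imwrite("pics/w2.png",w[:,:,::-1])
P=tri([("top",tb(747,40)),("side",sc(370,42)),("wrist",np.array([396.5,120.5]),__import__("pickle").load(open("w1.pkl","rb")))]);print(P, proj("wrist",[P[0]],i), bot.read_state()["tool_pos"])
E
```

```text
(array([ 0.6123, -0.3276,  0.0968]), np.float64(0.42376662246158503)) [[327.4054 199.9302]] [ 0.6069 -0.3319  0.2179]
```

View pics/w2.png

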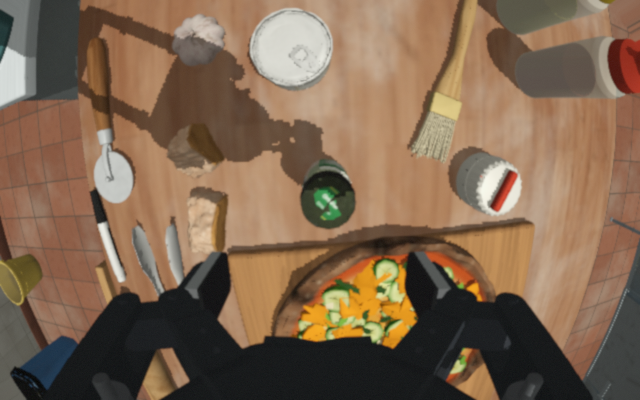

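The cap centre at (328.5, 200.5) matches the prediction (327.4, 199.9), so I descend to about 80 mm and grip.

```bash
python3 jog.py '[{"xyz": [0.0045,0.0055,0.03]},{"xyz": [0,0,0.04]},{"xyz": [0,0,0.04]},{"xyz": [0,0,0.027]},{}]'; python3 jog.py '[{},{},{},{},{}]' 0.3 30
```

```text
time: 3.32
tool_pos: [0.6136, -0.3277, 0.0825]
tcp_rot: [-2.269, -2.169, 0.001]
wrist_force: [0.3, 0.7, -0.2]
width: 0.999
grip_force: 0.0
time: 3.95
tool_pos: [0.6156, -0.3281, 0.0859]
tcp_rot: [2.267, 2.17, 0.001]
wrist_force: [-1.6, 0.0, 5.8]
width: 0.522
grip_force: 29.7
```

```bash
python3 jog.py '[{"xyz": [0,0,-0.01]},{"xyz": [0,0,-0.025]},{"xyz": [0,0,-0.035]},{"xyz": [0,0,-0.035]},{"xyz": [0,0,-0.02]}]' - 40; python3 jog.py '[{"xyz": [0.02,-0.004,0]},{"xyz": [0.04,-0.008,0]},{"xyz": [0.045,-0.009,0]},{"xyz": [0.045,-0.009,0]},{"xyz": [0.045,-0.009,0]}]'; python3 jog.py '[{"xyz": [0.045,-0.009,0]},{"xyz": [0.045,-0.009,0]},{"xyz": [0.045,-0.009,0]},{"xyz": [0.04,-0.008,0]},{"xyz": [0.02,-0.004,0]}]'; python3 jog.py '[{"xyz": [0.015,-0.002,0]},{},{}]'
```

```text
time: 4.58
tool_pos: [0.6156, -0.3276, 0.2112]
tcp_rot: [2.267, 2.17, 0.002]
wrist_force: [0.1, 0.1, -0.4]
width: 0.516
grip_force: 40.9
time: 5.2
tool_pos: [0.5819, -0.1276, 0.2054]
tcp_rot: [-2.267, -2.17, 0.003]
wrist_force: [0.5, 1.5, -1.6]
width: 0.521
grip_force: 40.9
time: 5.82
tool_pos: [0.5513, 0.0685, 0.2058]
tcp_rot: [-2.265, -2.173, 0.004]
wrist_force: [0.0, -0.9, -2.0]
width: 0.516
grip_force: 40.9
time: 6.2
tool_pos: [0.5527, 0.0801, 0.2078]
tcp_rot: [2.27, 2.171, -0.001]
wrist_force: [0.2, -0.7, -1.1]
width: 0.516
grip_force: 40.9
```

```bash
python3 - <<'E'
from h import *
import pickle
for k in range(1):
    i=bot.camera_info("wrist");w=bot.read_camera("wrist");t=bot.read_camera("top");s=bot.read_camera("side")
cv2.imwrite("pics/w3.png",w[:,:,::-1]);cv2.imwrite("pics/t3.png",t[:,:,::-1]);cv2.imwrite("pics/s3.png",s[:,:,::-1]);pickle.dump(i,open("w3.pkl","wb"))
q=[.5552,.12,-.0443]
print(bot.read_state()["tool_pos"])
W=cv2.resize(w[:,:,::-1],(512,320));S=cv2.resize(s[145:295,225:380,::-1],None,fx=2.1,fy=2.1,interpolation=cv2.INTER_CUBIC)
c=np.zeros((600,800,3),np.uint8);c[:320,:512]=W
T=cv2.resize(t[150:250,180:310,::-1],None,fx=2.15,fy=2.15,interpolation=cv2.INTER_CUBIC);c[:T.shape[0],516:516+T.shape[1]]=T
c[280:280+S.shape[0],474:474+S.shape[1]]=S[:,:326]
cv2.imwrite("pics/c3.png",c)
g=np.array([[125-155*np.cos(.784),108,229],[150,-85,20],[-65,-85,20],[-65,95,20],[28,50,75],[-28,50,75],[0,-76,45]])/1000
print(proj("wrist",world(q,g),i)*.8)
E
```

```text
[0.5528 0.08   0.208 ]
[[289.2349 -66.4892]
 [359.7269 179.5906]
 [206.7206 180.7356]
 [202.5749  44.0958]
 [282.0905  74.3226]
 [227.2633  74.3734]
 [254.7196 181.0347]]
```

View pics/c3.png

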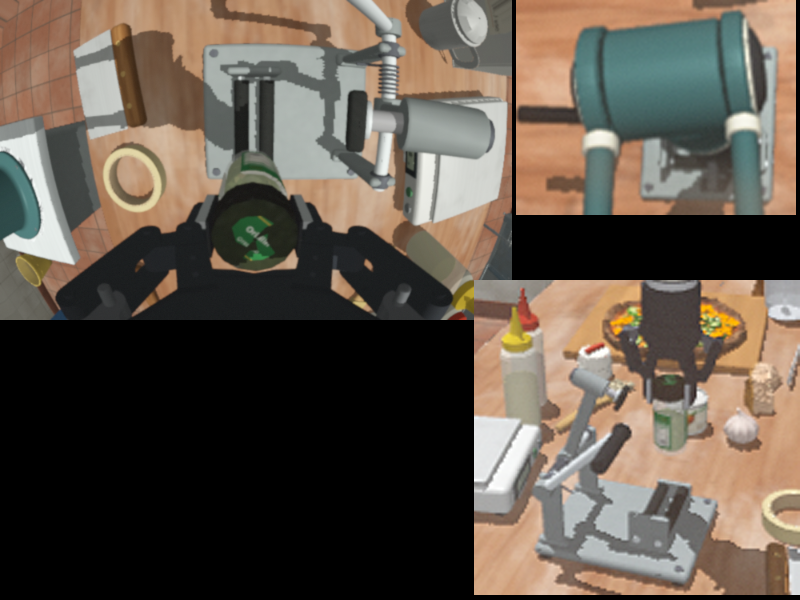

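The wrist view has the plate corners at (206,178) and (204,46) and the end-plate bar at row 70 (0.8 scale). All are within 2–3 px of prediction, so the press pose holds. The jar hangs upright over the rollers, and I lower it onto them.

```bash
python3 jog.py '[{"xyz": [0,0,0.03]},{"xyz": [0,0,0.025]},{"xyz": [0,0,0.012]},{"xyz": [0,0,0.004]},{}]';python3 jog.py '[{"xyz": [0,0,0.002]},{"xyz": [0,0,0.002]},{"xyz": [0,0,0.002]},{}]'
```

```text
time: 6.98
tool_pos: [0.553, 0.0808, 0.1375]
tcp_rot: [2.27, 2.171, 0.001]
wrist_force: [1.1, -0.5, -1.7]
width: 0.518
grip_force: 40.9
time: 7.48
tool_pos: [0.5526, 0.081, 0.1311]
tcp_rot: [2.27, 2.172, 0.0]
wrist_force: [-0.3, -0.2, -1.1]
width: 0.512
grip_force: 40.9
```

```bash
python3 jog.py '[{"xyz": [0,0,0.002]},{"xyz": [0,0,0.001]},{}]';python3 jog.py '[{"xyz": [0,0,0.002]},{}]'
```

```text
time: 7.85
tool_pos: [0.5548, 0.0811, 0.1306]
tcp_rot: [2.267, 2.17, 0.006]
wrist_force: [-0.4, -0.4, 7.7]
width: 0.515
grip_force: 41.3
time: 8.1
tool_pos: [0.5564, 0.0811, 0.1304]
tcp_rot: [2.265, 2.168, 0.01]
wrist_force: [0.3, -0.5, 13.2]
width: 0.519
grip_force: 41.6
```

Contact comes at TCP z 0.1306, so the grip is about 86 mm above the base. I now tip the jar in a slow arc towards −y, with a lighter grip.

```bash
python3 jog.py '[{},{"xyz": [-0.0045,0,0]},{"xyz": [-0.0045,0,-0.0005]},{"xyz": [-0.0045,0,-0.0005]},{"xyz": [-0.0045,0,-0.0005]}]' - 24;python3 jog.py '[{"xyz": [-0.0045,0,0]},{"xyz": [-0.0045,0,0.0005]},{"xyz": [-0.0045,0,0.001]},{"xyz": [-0.0045,0,0.001]},{}]'
```

```text
time: 8.72
tool_pos: [0.554, 0.0644, 0.1301]
tcp_rot: [2.269, 2.17, 0.009]
wrist_force: [-1.5, 3.3, 6.5]
width: 0.515
grip_force: 36.9
time: 9.35
tool_pos: [0.5533, 0.0459, 0.1288]
tcp_rot: [2.269, 2.17, 0.008]
wrist_force: [-2.3, 3.1, 14.2]
width: 0.515
grip_force: 38.7
```

```bash
python3 - <<'E'
from h import *
i=bot.camera_info("wrist");w=bot.read_camera("wrist");s=bot.read_camera("side")
c=np.zeros((420,780,3),np.uint8);c[:400,:380]=w[:,130:510,::-1];c[:400,385:780]=cv2.resize(s[165:295,235:363,::-1],(395,400),interpolation=cv2.INTER_CUBIC)
cv2.imwrite("pics/c4.png",c)
E
```

```text
(no output)
```

View pics/c4.png

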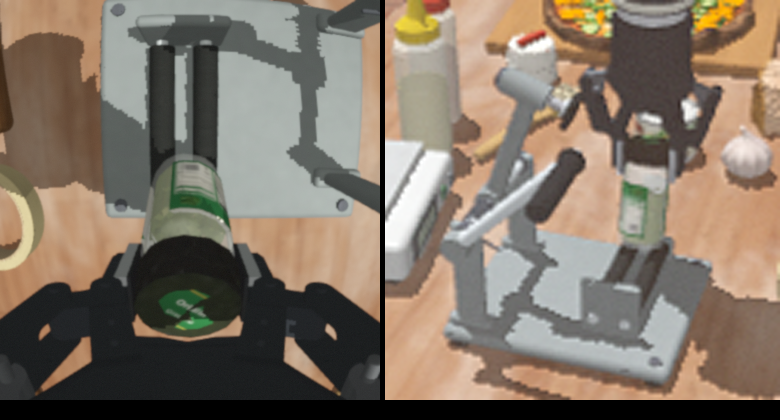

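The jar has tipped about 24° as planned, with its base edge held on the rollers. I continue the arc.

```bash
python3 jog.py '[{"xyz": [-0.0045,0,0.001]},{"xyz": [-0.0045,0,0.0015]},{"xyz": [-0.0043,0,0.0015]},{"xyz": [-0.0042,0,0.0018]},{"xyz": [-0.004,0,0.002]}]';python3 jog.py '[{"xyz": [-0.004,0,0.0023]},{"xyz": [-0.004,0,0.0025]},{"xyz": [-0.0038,0,0.0027]},{"xyz": [-0.0036,0,0.0029]},{"xyz": [-0.0034,0,0.003]}]';python3 jog.py '[{"xyz": [-0.0032,0,0.0032]},{"xyz": [-0.003,0,0.0033]},{"xyz": [-0.0029,0,0.0035]},{"xyz": [-0.0027,0,0.0037]},{}]'
```

```text
time: 10.07
tool_pos: [0.5527, 0.0235, 0.1213]
tcp_rot: [2.267, 2.169, 0.007]
wrist_force: [-2.8, -1.2, 15.9]
width: 0.517
grip_force: 38.9
time: 10.7
tool_pos: [0.5504, 0.0047, 0.1051]
tcp_rot: [2.269, 2.171, 0.003]
wrist_force: [-1.0, -0.2, 3.5]
width: 0.516
grip_force: 30.0
time: 11.32
tool_pos: [0.5482, -0.0071, 0.0893]
tcp_rot: [-2.27, -2.171, 0.001]
wrist_force: [-0.1, 0.4, 0.5]
width: 0.517
grip_force: 25.7
```

```bash
python3 jog.py '[{"xyz": [0,0,-0.01]},{"xyz": [0,0,-0.015]},{"xyz": [0.01,0.001,0]},{"xyz": [0.02,0,0]},{"xyz": [0.02,0,0]}]' - 30;python3 jog.py '[{"xyz": [0.02,0,0]},{"xyz": [0.009,0,0]},{}]'
python3 - <<'E'
from h import *
i=bot.camera_info("wrist");w=bot.read_camera("wrist");s=bot.read_camera("side")
c=np.zeros((420,780,3),np.uint8);c[:400,:380]=w[:,130:510,::-1];c[:400,385:780]=cv2.resize(s[165:295,235:363,::-1],(395,400),interpolation=cv2.INTER_CUBIC)
cv2.imwrite("pics/c5.png",c)
E
```

```text
time: 11.95
tool_pos: [0.5514, 0.0445, 0.1147]
tcp_rot: [-2.269, -2.172, 0.001]
wrist_force: [0.1, 0.9, -1.3]
width: 0.512
grip_force: 30.9
time: 12.32
tool_pos: [0.553, 0.0728, 0.1149]
tcp_rot: [-2.268, -2.174, 0.001]
wrist_force: [-1.3, -0.9, -0.9]
width: 0.518
grip_force: 30.9
```

View pics/c5.png

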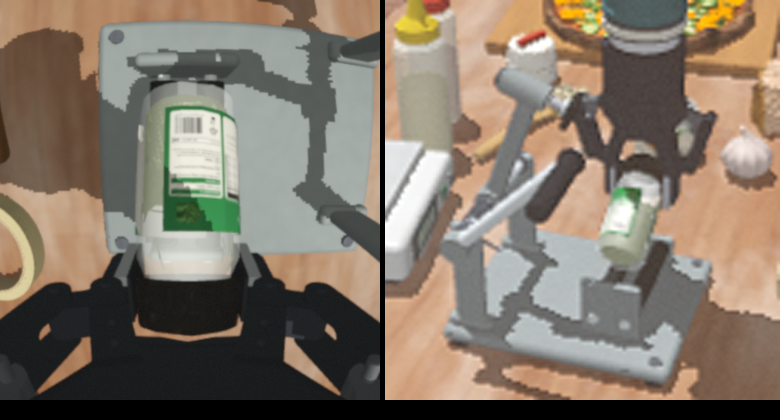

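Jar is tilted about 65°, held by the cap, base just short of the end plate. I back off 5 mm and lower it; the rollers will turn it flat.

```bash
python3 jog.py '[{"xyz": [-0.005,0,0.005]},{"xyz": [0,0,0.005]},{"xyz": [0,0,0.004]},{"xyz": [0,0,0.003]},{"xyz": [0,0,0.003]}]' - 24;python3 jog.py '[{"xyz": [0,0,0.003]},{"xyz": [0,0,0.003]},{"xyz": [0,0,0.003]},{"xyz": [0,0,0.003]},{"xyz": [0,0,0.002]}]';python3 jog.py '[{"xyz": [0,0,0.002]},{"xyz": [0,0,0.002]},{"xyz": [0,0,0.002]},{"xyz": [0,0,0.002]},{}]'
```

```text
time: 13.05
tool_pos: [0.5529, 0.0668, 0.0948]
tcp_rot: [-2.27, -2.172, 0.0]
wrist_force: [-0.0, 0.2, -1.5]
width: 0.514
grip_force: 30.9
time: 13.68
tool_pos: [0.5529, 0.0667, 0.0811]
tcp_rot: [2.27, 2.172, 0.0]
wrist_force: [-2.2, -2.7, 3.0]
width: 0.517
grip_force: 29.9
time: 14.3
tool_pos: [0.5528, 0.067, 0.0728]
tcp_rot: [-2.27, -2.172, -0.0]
wrist_force: [-1.6, -0.3, 1.7]
width: 0.513
grip_force: 28.8
```

```bash
python3 jog.py '[{"xyz": [0,0,0.002]},{"xyz": [0,0,0.002]},{"xyz": [0,0,0.002]},{"xyz": [0,0,0.001]},{}]';python3 jog.py '[{"xyz": [0,0,0.001]},{"xyz": [0,0,0.001]},{}]'
```

```text
time: 14.92
tool_pos: [0.5528, 0.0669, 0.0659]
tcp_rot: [-2.27, -2.172, -0.0]
wrist_force: [-1.3, -1.5, 2.2]
width: 0.511
grip_force: 28.0
time: 15.3
tool_pos: [0.5529, 0.0669, 0.064]
tcp_rot: [-2.27, -2.172, -0.0]
wrist_force: [-1.4, -0.9, 1.7]
width: 0.515
grip_force: 27.9
```

```bash
python3 - <<'E'
from h import *
i=bot.camera_info("wrist");w=bot.read_camera("wrist");s=bot.read_camera("side")
c=np.zeros((420,780,3),np.uint8);c[:400,:380]=w[:,130:510,::-1];c[:400,385:780]=cv2.resize(s[165:295,235:363,::-1],(395,400),interpolation=cv2.INTER_CUBIC)
cv2.imwrite("pics/c6.png",c)
E
```

```text
(no output)
```

View pics/c6.png

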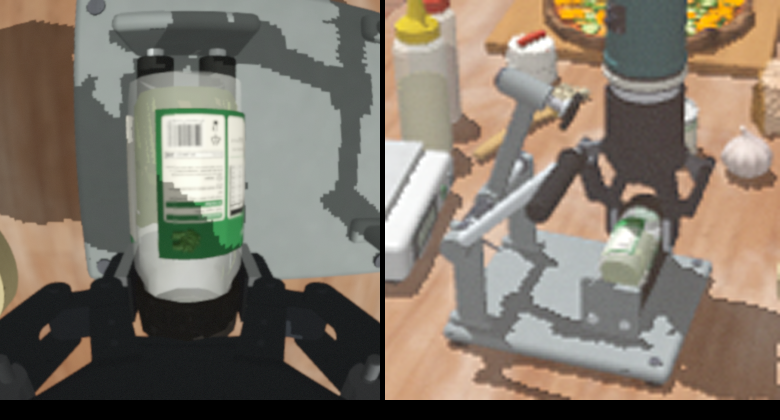

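Jar is almost flat, its base about 10 mm short of the end plate. That was my tenth picture, so from here I work from numbers and image processing alone. I keep lowering until the force rises.

```bash
for k in 1 2; do python3 jog.py '[{"xyz": [0,0,0.001]},{"xyz": [0,0,0.001]},{}]' | grep -E 'pos|force'; done
```

```text
tool_pos: [0.5529, 0.0669, 0.062]
wrist_force: [-0.7, -0.2, 1.1]
grip_force: 27.8
tool_pos: [0.5529, 0.0668, 0.0602]
wrist_force: [-2.0, -2.5, 1.9]
grip_force: 27.9
```

```bash
for k in 1 2; do python3 jog.py '[{"xyz": [0,0,0.001]},{}]' | grep -E 'pos|force'; done
```

```text
tool_pos: [0.553, 0.0668, 0.0599]
wrist_force: [-4.3, -2.9, 8.3]
grip_force: 28.2
tool_pos: [0.553, 0.0668, 0.0598]
wrist_force: [-6.9, -2.6, 13.4]
grip_force: 28.6
```

The force steps up at z 0.060, so the jar is down on the rollers. I ease off, release it and rise.

```bash
python3 jog.py '[{"xyz": [0,0,-0.002]},{"xyz": [0,0,-0.001]},{}]' | grep -E 'pos|force'; python3 jog.py '[{},{},{},{}]' 0.8; python3 jog.py '[{"xyz": [0,0,-0.01]},{"xyz": [0,0,-0.02]},{"xyz": [0,0,-0.03]},{"xyz": [0,0,-0.03]},{}]'
```

```text
tool_pos: [0.5529, 0.067, 0.0608]
wrist_force: [-0.1, -1.6, 1.0]
grip_force: 27.6
time: 17.52
tool_pos: [0.5529, 0.0669, 0.061]
tcp_rot: [-2.27, -2.172, -0.0]
wrist_force: [0.1, 0.3, -0.5]
width: 0.798
grip_force: 0.0
time: 18.15
tool_pos: [0.5556, 0.067, 0.155]
tcp_rot: [2.266, 2.169, 0.009]
wrist_force: [0.5, -2.2, -0.5]
width: 0.799
grip_force: 0.0
```

```bash
python3 jog.py '[{"xyz": [-0.021,-0.0015,0]},{"xyz": [-0.021,-0.0015,0]},{},{},{}]' 0.0 | grep -E 'pos|width'
cat > prof.py <<'E'
from h import *
q=[.5552,.12,-.0443]
i=bot.camera_info("wrist");w=bot.read_camera("wrist")
g=cv2.cvtColor(w,cv2.COLOR_RGB2HSV)
ys=np.arange(-80,66,3.)
for x,z in((0,86),(-12,82.5),(12,82.5)):
    p=proj("wrist",world(q,np.c_[np.full(len(ys),x),ys,np.full(len(ys),z)]/1000),i)
    v=cv2.remap(w,p[:,0].astype('f4')[None],p[:,1].astype('f4')[None],1)[0].mean(1)
    print(x,p[0],p[-1]);print(" ".join(f"{int(a)}:{int(b)}" for a,b in zip(ys,v)))
E
python3 prof.py
```

```text
tool_pos: [0.5478, 0.0252, 0.1506]
width: 0.001
0 [322.7735 204.3809] [322.714  -19.9936]
-80:140 -77:136 -74:126 -71:22 -68:23 -65:23 -62:47 -59:46 -56:52 -53:48 -50:188 -47:204 -44:205 -41:206 -38:206 -35:207 -32:130 -29:111 -26:109 -23:100 -20:118 -17:151 -14:189 -11:214 -8:226 -5:240 -2:217 1:239 4:221 7:183 10:169 13:188 16:222 19:148 22:161 25:168 28:167 31:120 34:56 37:56 40:57 43:55 46:65 49:78 52:0 55:0 58:0 61:0 64:0
-12 [304.0842 202.883 ] [303.5087 -17.6711]
-80:129 -77:132 -74:132 -71:23 -68:22 -65:24 -62:25 -59:21 -56:37 -53:38 -50:171 -47:173 -44:176 -41:166 -38:175 -35:178 -32:194 -29:191 -26:192 -23:177 -20:141 -17:151 -14:147 -11:148 -8:141 -5:141 -2:135 1:132 4:145 7:147 10:137 13:137 16:132 19:137 22:144 25:134 28:131 31:73 34:80 37:70 40:67 43:71 46:72 49:147 52:0 55:0 58:0 61:0 64:0
12 [341.25   202.8593] [341.7118 -17.4291]
-80:151 -77:148 -74:143 -71:26 -68:23 -65:25 -62:22 -59:33 -56:46 -53:44 -50:145 -47:155 -44:163 -41:170 -38:168 -35:168 -32:116 -29:96 -26:95 -23:94 -20:104 -17:178 -14:185 -11:186 -8:187 -5:184 -2:184 1:185 4:176 7:177 10:177 13:175 16:145 19:134 22:150 25:146 28:146 31:66 34:84 37:70 40:56 43:56 46:57 49:75 52:0 55:0 58:0 61:0 64:0
```

The profile shows the cap from y ≈ −72.5 to −51.5 and the base at about 32. The jar lies straight and centred, but 18 mm short, with its cap edge over the bearing block. I'll grip it by the cap again and slide it in.

```bash
python3 jog.py '[{"xyz": [0.015,0.0015,0]},{"xyz": [0.0155,0.0015,0]},{},{},{}]' 0.8 | grep -E 'pos|width';python3 jog.py '[{"xyz": [0,0,0.03]},{"xyz": [0,0,0.03]},{"xyz": [0,0,0.02]},{"xyz": [0,0,0.006]},{}]' | grep -E 'pos|force'
```

```text
tool_pos: [0.5523, 0.0553, 0.1511]
width: 0.799
tool_pos: [0.5524, 0.0551, 0.0651]
wrist_force: [-0.3, 0.7, 0.2]
grip_force: 0.0
```

```bash
python3 jog.py '[{},{},{},{},{}]' 0.3 22 | grep -E 'pos|force|width';python3 jog.py '[{"xyz": [0.003,0,-0.001]},{"xyz": [0.003,0,0]},{"xyz": [0.003,0,0]},{"xyz": [0.003,0,0]},{}]' | grep -E 'pos|force'
```

```text
tool_pos: [0.5534, 0.0554, 0.0664]
wrist_force: [-0.5, -0.6, 5.7]
width: 0.513
grip_force: 22.3
tool_pos: [0.5529, 0.0679, 0.0659]
wrist_force: [1.2, 0.8, -0.4]
grip_force: 22.4
```

```bash
python3 jog.py '[{"xyz": [0.002,0,0]},{"xyz": [0.001,0,0]},{}]' | grep -E 'pos|force'; for k in 1 2 3; do python3 jog.py '[{"xyz": [0.001,0,0]},{}]' | grep -E 'pos|wrist'; done
```

```text
tool_pos: [0.553, 0.0704, 0.066]
wrist_force: [0.9, -0.1, 0.3]
grip_force: 22.4
tool_pos: [0.5531, 0.0714, 0.0661]
wrist_force: [1.1, -0.2, -0.1]
tool_pos: [0.5531, 0.0724, 0.0661]
wrist_force: [0.8, -0.7, -0.8]
tool_pos: [0.5532, 0.0733, 0.0661]
wrist_force: [1.4, -1.4, -0.8]
```

```bash
for k in 1 2; do python3 jog.py '[{"xyz": [0.001,0,0]},{}]' | grep -E 'pos|wrist'; done; for k in 1 2 3; do python3 jog.py '[{"xyz": [0,0,0.001]},{}]' | grep -E 'pos|wrist'; done
```

```text
tool_pos: [0.5531, 0.0734, 0.066]
wrist_force: [1.3, -5.5, -0.3]
tool_pos: [0.5531, 0.0735, 0.0659]
wrist_force: [0.8, -8.9, 0.2]
tool_pos: [0.5526, 0.0738, 0.0648]
wrist_force: [0.2, -7.4, 0.5]
tool_pos: [0.5525, 0.074, 0.0637]
wrist_force: [-0.1, -6.7, 0.7]
tool_pos: [0.5524, 0.0741, 0.063]
wrist_force: [-1.7, -6.4, 3.2]
```

```bash
for k in 1 2 3; do python3 jog.py '[{"xyz": [0,0,0.001]},{}]' | grep -E 'pos|wrist'; done
```

```text
tool_pos: [0.5525, 0.0742, 0.0628]
wrist_force: [-4.1, -5.8, 8.0]
tool_pos: [0.5526, 0.0742, 0.0627]
wrist_force: [-6.5, -6.1, 13.5]
tool_pos: [0.5527, 0.0742, 0.0625]
wrist_force: [-7.4, -7.7, 18.2]
```

Base is against the end plate (−9 N along y) and the jar is down on the rollers. I unload, release and check.

```bash
python3 jog.py '[{"xyz": [-0.0005,0,-0.002]},{"xyz": [-0.0005,0,-0.0015]},{}]' | grep -E 'pos|wrist'; python3 jog.py '[{},{},{},{}]' 0.8| grep -E 'pos|wrist'; python3 jog.py '[{"xyz": [0,0,-0.01]},{"xyz": [0,0,-0.025]},{"xyz": [0,0,-0.03]},{"xyz": [-0.02,0,-0.025]},{"xyz": [-0.03,0,0]}]'| grep -E 'time|pos|wrist'; python3 jog.py '[{},{}]' | grep pos;  python3 prof.py
```

```text
tool_pos: [0.5526, 0.0742, 0.0631]
wrist_force: [-1.4, -2.4, 0.2]
tool_pos: [0.5533, 0.0745, 0.0636]
wrist_force: [0.0, 0.2, 0.4]
time: 25.95
tool_pos: [0.5535, 0.0245, 0.1576]
wrist_force: [0.7, -0.2, 0.1]
tool_pos: [0.5509, 0.0247, 0.1538]
0 [317.7086 202.4336] [317.3134 -18.5223]
-80:138 -77:133 -74:130 -71:129 -68:83 -65:78 -62:85 -59:66 -56:79 -53:46 -50:49 -47:45 -44:50 -41:48 -38:49 -35:51 -32:197 -29:203 -26:205 -23:204 -20:204 -17:210 -14:113 -11:105 -8:111 -5:88 -2:148 1:179 4:147 7:220 10:221 13:237 16:214 19:234 22:222 25:176 28:173 31:207 34:185 37:156 40:158 43:156 46:157 49:82 52:0 55:0 58:0 61:0 64:0
-12 [299.38   201.0133] [298.5003 -16.1113]
-80:131 -77:133 -74:133 -71:134 -68:115 -65:82 -62:82 -59:80 -56:25 -53:33 -50:38 -47:37 -44:36 -41:35 -38:35 -35:36 -32:170 -29:172 -26:170 -23:170 -20:174 -17:186 -14:178 -11:163 -8:166 -5:151 -2:126 1:119 4:123 7:132 10:130 13:126 16:122 19:122 22:123 25:117 28:129 31:121 34:114 37:134 40:139 43:137 46:135 49:154 52:140 55:0 58:0 61:0 64:0
12 [336.021  200.9508] [336.1245 -16.1652]
-80:149 -77:145 -74:142 -71:136 -68:116 -65:82 -62:81 -59:74 -56:23 -53:38 -50:42 -47:39 -44:41 -41:45 -38:43 -35:44 -32:145 -29:156 -26:166 -23:163 -20:164 -17:164 -14:100 -11:94 -8:92 -5:91 -2:103 1:156 4:154 7:155 10:153 13:150 16:150 19:157 22:159 25:162 28:162 31:150 34:55 37:141 40:147 43:148 46:149 49:79 52:73 55:0 58:0 61:0 64:0
```

The cap now spans −55.5 to −33.5 mm and the base edge sits at 49–50 mm, so the jar is seated. Next I rise and go to the handle bar, checking its place numerically in the wrist view.

```bash
python3 jog.py '[{"xyz": [0,0,-0.05]},{"xyz": [0,0,-0.055]},{"xyz": [0,0,-0.05]},{}]' 0.8| grep -E 'time|pos'; python3 jog.py '[{"xyz": [0.045,0.003,0]},{"xyz": [0.05,0.003,0]},{"xyz": [0.05,0.003,0]},{"xyz": [0.05,0.003,0]},{"xyz": [0.045,0.003,0]}]'| grep -E 'time|pos';python3 jog.py '[{},{}]'
python3 - <<'E'
from h import *
import pickle
q=[.5552,.12,-.0443]
i=bot.camera_info("wrist");w=bot.read_camera("wrist");cv2.imwrite("pics/w7.png",w[:,:,::-1]);pickle.dump(i,open("w7.pkl","wb"))
def prof(P):
    p=proj("wrist",world(q,P/1000.),i);return cv2.remap(w,p[:,0].astype('f4')[None],p[:,1].astype('f4')[None],1)[0].mean(1).astype(int),p
xs=np.arange(-15,46,2.)
for y in(115,135,150,165,180):
    v,p=prof(np.c_[xs,np.full(len(xs),y),np.full(len(xs),232.)]);print(y,p[0],p[-1]," ".join(f"{int(a)}:{b}" for a,b in zip(xs,v)))
ys=np.arange(90,200,3.);v,p=prof(np.c_[np.full(len(ys),15.2),ys,np.full(len(ys),238.)]);print(" ".join(f"{int(a)}:{b}" for a,b in zip(ys,v)))
E
```

```text
time: 26.75
tool_pos: [0.5538, 0.0254, 0.3143]
time: 27.38
tool_pos: [0.5755, 0.2659, 0.3065]
time: 27.62
tool_pos: [0.5757, 0.2636, 0.307]
tcp_rot: [-2.268, -2.173, 0.004]
wrist_force: [-0.4, -0.4, 0.9]
width: 0.801
grip_force: 0.0
115 [277.2597 259.4867] [360.8703 259.5313] -15:161 -13:161 -11:126 -9:86 -7:150 -5:120 -3:128 -1:146 1:156 3:162 5:93 7:31 9:35 11:42 13:51 15:59 17:57 19:48 21:40 23:42 25:121 27:115 29:117 31:131 33:152 35:169 37:183 39:194 41:202 43:209 45:214
135 [275.9146 233.6886] [362.3432 233.7459] -15:163 -13:163 -11:159 -9:95 -7:74 -5:67 -3:93 -1:107 1:88 3:67 5:46 7:31 9:35 11:41 13:61 15:70 17:68 19:50 21:42 23:38 25:77 27:85 29:86 31:86 33:85 35:84 37:84 39:84 41:88 43:96 45:122
150 [274.9848 213.1361] [363.3622 213.2049] -15:135 -13:165 -11:166 -9:165 -7:163 -5:164 -3:165 -1:165 1:164 3:164 5:104 7:21 9:23 11:22 13:25 15:24 17:24 19:26 21:28 23:32 25:160 27:168 29:168 31:169 33:169 35:170 37:171 39:171 41:170 43:170 45:171
165 [274.1475 191.6715] [364.2811 191.7531] -15:140 -13:137 -11:130 -9:126 -7:130 -5:136 -3:140 -1:142 1:134 3:126 5:90 7:21 9:24 11:23 13:24 15:25 17:26 19:30 21:39 23:27 25:115 27:126 29:126 31:121 33:122 35:121 37:127 39:132 41:138 43:138 45:139
180 [273.4244 169.4505] [365.076  169.5462] -15:78 -13:77 -11:71 -9:70 -7:71 -5:68 -3:69 -1:77 1:85 3:86 5:59 7:21 9:22 11:24 13:25 15:24 17:31 19:63 21:48 23:37 25:119 27:139 29:135 31:128 33:124 35:125 37:136 39:137 41:140 43:146 45:157
90:102 93:89 96:114 99:218 102:232 105:148 108:62 111:52 114:56 117:58 120:60 123:62 126:63 129:65 132:67 135:69 138:71 141:72 144:74 147:72 150:25 153:24 156:26 159:22 162:25 165:25 168:26 171:26 174:25 177:26 180:25 183:35 186:26 189:135 192:145 195:146 198:147
```

The bar's dark profile spans x 5–24 mm and y 107–187 mm of the press, as expected. I descend over it and grip.

```bash
python3 jog.py '[{"xyz": [0.001,0.0005,0.03]},{"xyz": [0,0,0.025]},{"xyz": [0,0,0.016]},{"xyz": [0,0,0.005]},{}]'| grep -E 'pos|force'; python3 jog.py '[{},{},{},{},{}]' 0.0 40
```

```text
tool_pos: [0.5774, 0.2641, 0.233]
wrist_force: [-0.3, 0.2, 0.0]
grip_force: 0.0
time: 28.92
tool_pos: [0.5766, 0.2647, 0.2335]
tcp_rot: [-2.269, -2.172, 0.0]
wrist_force: [-4.8, -0.0, 6.6]
width: 0.219
grip_force: 39.1
```

```bash
python3 jog.py '[{"xyz": [0,-0.0052,0.0056]},{"xyz": [0,-0.005,0.0059]},{"xyz": [0,-0.0048,0.0061]},{"xyz": [0,-0.0046,0.0064]},{}]'; python3 jog.py '[{"xyz": [0,-0.0042,0.0065]},{"xyz": [0,-0.0038,0.0068]},{"xyz": [0,-0.0034,0.007]},{"xyz": [0,-0.003,0.0071]},{}]'
```

```text
time: 29.55
tool_pos: [0.5584, 0.2656, 0.21]
tcp_rot: [2.268, 2.171, 0.005]
wrist_force: [-1.6, -1.3, 7.5]
width: 0.221
grip_force: 40.7
time: 30.18
tool_pos: [0.5441, 0.2663, 0.1823]
tcp_rot: [2.268, 2.171, 0.004]
wrist_force: [-1.5, -0.1, 6.8]
width: 0.217
grip_force: 42.5
```

```bash
python3 jog.py '[{"xyz": [0,-0.0028,0.0073]},{"xyz": [0,-0.0024,0.0074]},{"xyz": [0,-0.002,0.0075]},{"xyz": [0,-0.0015,0.0075]},{"xyz": [0,-0.0013,0.0077]}]'; python3 jog.py '[{"xyz": [0,-0.0008,0.0077]},{"xyz": [0,-0.0005,0.0078]},{"xyz": [0,0,0.0078]},{"xyz": [0,0.0003,0.0078]},{"xyz": [0,0.0007,0.0077]}]';  python3 jog.py '[{"xyz": [0,0.0011,0.0076]},{"xyz": [0,0.0015,0.0076]},{}]'
cat > lev.py <<'E'
from h import *
s=bot.read_state();q=[.5552,.12,-.0443];d=s["tool_pos"][:2]-q[:2];c,n=np.cos(q[2]),np.sin(q[2])
px=(c*d[0]+n*d[1])*1e3;py=(-n*d[0]+c*d[1])*1e3;z=s["tool_pos"][2]*1e3
print("press",px,py,z,"a",.784-np.arctan2(z-4.5-120,125-px),"r",np.hypot(z-4.5-120,125-px),"F",s["wrist_force"])
E
python3 lev.py
```

```text
time: 30.8
tool_pos: [0.5337, 0.2668, 0.1448]
tcp_rot: [2.269, 2.172, 0.003]
wrist_force: [-1.8, 0.4, 4.5]
width: 0.215
grip_force: 44.8
time: 31.42
tool_pos: [0.5318, 0.2668, 0.105]
tcp_rot: [-2.269, -2.171, 0.002]
wrist_force: [-6.1, 1.7, 5.3]
width: 0.22
grip_force: 47.4
time: 31.8
tool_pos: [0.5336, 0.2667, 0.0887]
tcp_rot: [-2.268, -2.17, 0.004]
wrist_force: [-7.1, 2.1, 2.8]
width: 0.218
grip_force: 48.3
press -28.08175999051682 145.63111235413615 88.70876776439313 a 1.0136788981382383 r 157.2101699850787 F [-7.106   2.0602  2.799 ]
```

```bash
python3 jog.py '[{"xyz": [0,-0.001,0]},{}]' >/dev/null; python3 lev.py; for k in 1; do python3 jog.py '[{"xyz": [0,0.0008,0.004]},{"xyz": [0,0.0009,0.004]},{}]' >/dev/null; python3 lev.py; python3 jog.py '[{"xyz": [0,0.0009,0.0035]},{"xyz": [0,0.001,0.0035]},{}]' >/dev/null; python3 lev.py; done
```

```text
press -28.201053443567304 145.64886737147498 89.48990356884157 a 1.0086659633207393 r 157.15046811364508 F [-5.037   1.2736  1.9201]
press -26.648860157605274 145.61206632906342 81.49755103592665 a 1.0603123114496817 r 157.6280032354932 F [-7.1653  1.7346  3.2881]
press -25.0728556051401 145.60793641868358 74.2195525710781 a 1.1072859941394437 r 158.27187173700136 F [-7.3383  3.0321  2.2527]
```

The path fit suggests the bar may have shifted a few mm within the grip. I'll measure its true height from the bar's silhouette in the wrist camera.

```bash
cat > bar.py <<'E'
from h import *
import pickle,sys
q=[.5552,.12,-.0443]
def meas(w,i,px0,z0,show=0):
    g=w.mean(2); th=np.linspace(0,2*np.pi,73); rows=[]
    for y in(172,176,180,184):
        rows.append((y,))
    v0=[proj("wrist",world(q,[[px0/1e3,y/1e3,z0/1e3]]),i)[0] for y in(168,172,176,180)]
    obs=[]
    for u,v in v0:
        r=g[int(round(v))];c=int(round(u)); t=60
        if show: print(int(v),"c",c,r[c-60:c+61:4].astype(int))
        a=c
        while r[a]<t:a-=1
        b=c
        while r[b]<t:b+=1
        fa=a+(r[a]-t)/(r[a]-r[a+1]);fb=b-(r[b]-t)/(r[b]-r[b-1]);obs.append((round(v),fa,fb))
    u,v=v0[-1];cc=int(round(u)-4);k=int(round(v))
    if show: print("end col",cc,g[k-60:k+40:3,cc].astype(int),"from",k-60)
    while g[k,cc]<60:k-=1
    vend=k+(g[k,cc]-60)/(g[k,cc]-g[k+1,cc])
    ys=np.linspace(.108,.187,80)
    def f(p):
        x,z=p/1e3;o=[]
        pts=np.array([[x+.01*np.cos(t),y,z+.01*np.sin(t)] for y in ys for t in th]);P=proj("wrist",world(q,pts),i).reshape(80,73,2)
        lo=np.array([[P[j,P[j,:,0].argmin()],P[j,P[j,:,0].argmax()]] for j in range(80)])
        for v,a,b in obs:
            for s,e in((0,a),(1,b)):
                k=np.argsort(lo[:,s,1]);o.append(np.interp(v,lo[k,s,1],lo[k,s,0])-e)
        return np.array(o)
    r=least_squares(f,[px0,z0],diff_step=1e-2)
    x,z=r.x
    print("bar x,z",r.x,"a from z",.784-np.arcsin((z-120)/155),"a from both",.784-np.arctan2(z-120,125-x),"r",np.hypot(z-120,125-x),"rms",np.sqrt((r.fun**2).mean()),"end row",vend,"pred",proj("wrist",world(q,[[x/1e3,.186,z/1e3+.008]]),i)[0])
    print(obs)
if sys.argv[1]=="old": meas(cv2.imread("pics/w7.png")[:,:,::-1],pickle.load(open("w7.pkl","rb")),15,229)
i=bot.camera_info("wrist");w=bot.read_camera("wrist");cv2.imwrite("pics/w_%d.png"%int(bot.read_state()["time"]*100),w[:,:,::-1])
meas(w,i,float(sys.argv[2]),float(sys.argv[3]),1)
E
python3 bar.py old -25 74
```

```text
bar x,z [ 14.1514 207.5967] a from z 0.18339723735775282 a from both 0.11524060218691945 r 141.28197824906272 rms 2.879365305130538 end row 159.0 pred [317.983  156.8371]
[(186, np.float64(304.7279411764706), np.float64(332.5833333333333)), (180, np.float64(304.75539568345323), np.float64(334.45454545454544)), (174, np.float64(303.40384615384613), np.float64(334.55102040816325)), (168, np.float64(304.52991452991455), np.float64(324.82456140350877))]
229 c 318 [156 161 163 149  88  89  89  89  89  32  24  26  28  29  27  31  28  27
  28  28  28 137 147 151 152 149 149 151 156 159 160]
220 c 318 [ 88  92 118 110  90  89  90  90  88  33  25  23  29  29  29  27  32  30
  29  28  26 138 149 152 153 153 153 154 159 161 162]
211 c 318 [ 92  95  96  93  90  87  88  86  85  31  26  27  27  28  29  30  29  29
  36  44  44 132 148 146 151 157 156 156 158 160 159]
202 c 318 [ 91  92  92  89  89  86  87  84  82  25  26  27  28  29  31  33  32  68
  60  51  43  71  81 110 137 157 159 161 163 161 161]
end col 314 [139 139 140 140 141 141 141 141 117  94  86  80  79  79  79  53  22  24
  22  31  31  26  29  29  28  27  29  28  29  27  30  30  28  27] from 143
bar x,z [-26.6928  63.9614] a from z 1.1539183021130817 a from both 1.137871056904727 r 161.7127743811724 rms 4.646316562288342 end row 187.625 pred [313.8751 187.5507]
[(230, np.float64(292.7818181818182), np.float64(339.8095238095238)), (221, np.float64(292.5762711864407), np.float64(339.8433734939759)), (212, np.float64(292.22727272727275), np.float64(340.1320754716981)), (203, np.float64(291.77777777777777), np.float64(325.0740740740741))]
```

```bash
sed -i 's/t=60/t=74/; s/in(168,172,176,180)\]/in(160,164,168,172,176)]/; s/,show=0):/,show=0):\n    show=0/' bar.py; python3 bar.py old -25 74; python3 lev.py; python3 -c "
from h import *;import pickle
print(pickle.load(open('w7.pkl','rb'))['extrinsics'][:3,3],bot.camera_info('wrist')['extrinsics'][:3,3])"
```

```text
bar x,z [ 15.8869 255.2038] a from z -0.2758507215982253 a from both -0.1077855365767093 r 173.74038668178684 rms 6.331705282245632 end row 159.0 pred [321.1338 168.1152]
[(198, np.float64(304.3173076923077), np.float64(333.0777777777778)), (192, np.float64(304.5365853658537), np.float64(332.9357798165138)), (186, np.float64(304.41911764705884), np.float64(332.97222222222223)), (180, np.float64(304.45323741007195), np.float64(355.8333333333333)), (174, np.float64(301.0), np.float64(335.8))]
bar x,z [-25.7133  77.74  ] a from z 1.060141075226131 a from both 1.0573793787011065 r 156.52602358943648 rms 0.3474482272042728 end row 187.60655737704917 pred [316.0381 195.7974]
[(247, np.float64(293.06315789473683), np.float64(340.7901234567901)), (238, np.float64(292.5), np.float64(339.9230769230769)), (230, np.float64(292.0508474576271), np.float64(340.1885245901639)), (221, np.float64(291.93939393939394), np.float64(340.2416666666667)), (212, np.float64(291.44), np.float64(340.55555555555554))]
press -25.08639720318808 145.5982106125681 74.30851063598543 a 1.1067258168004528 r 158.2564761076498 F [-6.163   2.5635  2.2812]
[0.5789 0.3333 0.4308] [0.5399 0.3361 0.1983]
```

The wrist view is ambiguous to a few mm, so I'll use torque as well. The wrist force and moment give the lever's moment about the shaft directly, wherever the bar sits in the grip. It should jump at pad contact and rise about 1.05 N·m to half travel.

```bash
cat > mom.py <<'E'
from h import *
q=[.5552,.12,-.0443];c,n=np.cos(q[2]),np.sin(q[2])
s=bot.read_state();F=s["wrist_force"];T=s["torque"];p=s["tool_pos"]
sh=world(q,[[.125,.147,.12]])[0];yd=np.array([-n,c,0])
M=np.cross(p-sh,F)
d=p-sh;px=d@[c,n,0]
print(f"t{s['time']:.2f} tcp x{125+px*1e3:.1f} z{p[2]*1e3:.1f} F{F.round(1)} T{T.round(2)} M_F {M@yd:.2f} T {T@yd:.2f} sum {(M+T)@yd:.2f} w{s['width']:.3f}")
E
python3 mom.py; for k in 1 2 3; do python3 jog.py '[{}]' >/dev/null; python3 mom.py; done
```

```text
t32.90 tcp x-25.1 z74.3 F[-6.2  2.6  2.3] T[ 0.46  0.77 -0.05] M_F 0.63 T 0.79 sum 1.42 w0.220
t33.02 tcp x-25.1 z74.3 F[-7.3  3.4  2.7] T[ 0.37  0.76 -0.05] M_F 0.74 T 0.77 sum 1.52 w0.221
t33.15 tcp x-25.1 z74.3 F[-7.5  3.5  2.2] T[ 0.44  0.71 -0.07] M_F 0.68 T 0.73 sum 1.41 w0.222
t33.27 tcp x-25.1 z74.3 F[-5.8  2.5  2.8] T[ 0.37  0.73 -0.09] M_F 0.69 T 0.75 sum 1.43 w0.220
```

```bash
python3 jog.py '[{"xyz": [0,-0.001,0]},{"xyz": [0,0.0004,0.002]},{"xyz": [0,0.0006,0.002]},{}]' - 60 >/dev/null; python3 mom.py; python3 jog.py '[{"xyz": [0,0.0006,0.002]},{"xyz": [0,0.0006,0.002]},{}]' >/dev/null; python3 mom.py;python3 jog.py '[{"xyz": [0,0.0007,0.002]},{"xyz": [0,0.0007,0.002]},{}]' >/dev/null; python3 mom.py; python3 bar.py new -24 65
```

```text
t33.77 tcp x-24.1 z71.0 F[-6.4  2.3  4.1] T[ 0.26  0.41 -0.11] M_F 0.93 T 0.43 sum 1.35 w0.214
t34.15 tcp x-23.0 z66.8 F[-5.1  2.1  3.8] T[ 0.32  0.45 -0.03] M_F 0.84 T 0.46 sum 1.30 w0.219
t34.52 tcp x-21.7 z62.6 F[-5.1  1.7  1.9] T[ 0.38  0.56 -0.02] M_F 0.57 T 0.58 sum 1.15 w0.219
bar x,z [-22.2347  69.6106] a from z 1.1151096991690705 a from both 1.1137435883064581 r 155.61856769859625 rms 0.5516252419917089 end row 188.73684210526315 pred [316.4296 198.2444]
[(249, np.float64(293.0792079207921), np.float64(341.1304347826087)), (241, np.float64(292.2741935483871), np.float64(341.0081300813008)), (232, np.float64(291.38461538461536), np.float64(340.7903225806452)), (223, np.float64(291.25), np.float64(340.8198198198198)), (214, np.float64(291.25), np.float64(342.92105263157896))]
```

No pad contact yet. Silhouette and circle now agree on a lever angle of about 1.11, with the bar 7 mm above the TCP. I continue in small steps.

```bash
for k in 1 2 3; do :; done; python3 jog.py '[{"xyz": [0,0.0007,0.002]},{"xyz": [0,0.0007,0.002]},{}]' >/dev/null; python3 mom.py; python3 jog.py '[{"xyz": [0,0.0008,0.002]},{"xyz": [0,0.0008,0.002]},{}]' >/dev/null; python3 mom.py;python3 jog.py '[{"xyz": [0,0.0008,0.002]},{}]' >/dev/null; python3 mom.py;python3 jog.py '[{"xyz": [0,0.0008,0.002]},{}]' >/dev/null; python3 mom.py; python3 bar.py new -19 60
```

```text
t34.95 tcp x-20.3 z58.9 F[-6.8  0.9  5.4] T[ 0.29  0.4  -0.1 ] M_F 1.20 T 0.42 sum 1.61 w0.215
t35.33 tcp x-19.0 z54.8 F[-7.3  2.7  4.7] T[ 0.29  0.68 -0.06] M_F 1.15 T 0.69 sum 1.84 w0.217
t35.58 tcp x-18.2 z53.2 F[-8.5  1.6  6.5] T[ 0.25  0.7  -0.02] M_F 1.50 T 0.71 sum 2.21 w0.213
t35.83 tcp x-17.5 z51.0 F[-6.9  2.2  6.2] T[ 0.32  0.97 -0.03] M_F 1.36 T 0.98 sum 2.35 w0.214
bar x,z [-17.852   60.5611] a from z 1.1775581885797866 a from both 1.1782974618018494 r 154.72456518459833 rms 0.5482374225265526 end row 189.21212121212122 pred [316.861  200.0963]
[(256, np.float64(292.4078947368421), np.float64(342.125)), (247, np.float64(292.65714285714284), np.float64(341.44943820224717)), (238, np.float64(291.7916666666667), np.float64(340.88079470198676)), (228, np.float64(291.3125), np.float64(342.85714285714283)), (219, np.float64(291.234375), np.float64(343.32142857142856))]
```

```bash
sed -i 's/^print.*/print(f"t{s[\x27time\x27]:.2f} x{125+px*1e3:.1f} z{p[2]*1e3:.1f} F{F.round(1)} T{(T@yd):.2f} M14 {(M+T)@yd+.14*F[0]:.2f} M16 {(M+T)@yd+.16*F[0]:.2f} g{s[\x27grip_force\x27]:.0f}")/' mom.py; for k in 1 2 3 4 5; do python3 jog.py '[{}]' >/dev/null; python3 mom.py; done
python3 - <<'E'
from h import *
q=[.5552,.12,-.0443]
t=bot.read_camera("top");cv2.imwrite("pics/t9.png",t[:,:,::-1]);s=bot.read_camera("side");cv2.imwrite("pics/s9.png",s[:,:,::-1])
# side: profile at the barrel column, press x~0,y20, z 60..150
zs=np.arange(60,152,4.)
for x in(-10,0,10,30,50,70):
    p=proj("side",world(q,np.c_[np.full(len(zs),x),np.full(len(zs),20.),zs]/1000))
    v=cv2.remap(s,p[:,0].astype('f4')[None],p[:,1].astype('f4')[None],1)[0]
    print(x,p[0].round(),p[-1].round()," ".join(f"{int(a)}:{int(b.mean())}/{int(b[1])-int(b[0])}" for a,b in zip(zs,v)))
E
```

```text
t36.00 x-17.6 z51.0 F[-6.2  2.2  5.2] T0.97 M14 1.27 M16 1.15 g61
t36.12 x-17.5 z51.0 F[-7.   2.   5.3] T0.93 M14 1.19 M16 1.05 g61
t36.25 x-17.6 z51.0 F[-6.9  2.1  5.9] T0.98 M14 1.34 M16 1.20 g61
t36.38 x-17.5 z51.0 F[-8.   2.3  5.3] T0.92 M14 1.12 M16 0.96 g61
t36.50 x-17.5 z51.0 F[-7.4  2.1  5.8] T0.96 M14 1.27 M16 1.12 g61
-10 [315. 255.] [315. 228.] 60:68/-7 64:64/-7 68:68/-6 72:65/-8 76:66/-6 80:67/-6 84:68/-6 88:64/-5 92:66/-7 96:67/-6 100:69/-10 104:68/-8 108:67/-8 112:75/-8 116:115/-4 120:131/-2 124:139/-2 128:154/-4 132:143/-4 136:94/-6 140:81/7 144:84/14 148:87/16
0 [312. 254.] [312. 228.] 60:67/-7 64:68/-7 68:68/-6 72:68/-4 76:67/-7 80:67/-6 84:66/-4 88:68/-7 92:69/-6 96:67/-6 100:65/-7 104:126/-2 108:156/1 112:146/-1 116:140/-3 120:161/-3 124:154/-3 128:89/-5 132:80/7 136:88/14 140:89/17 144:90/14 148:88/14
10 [308. 253.] [308. 227.] 60:69/-9 64:67/-6 68:69/-6 72:68/-7 76:68/-5 80:68/-6 84:69/-6 88:70/-6 92:64/-7 96:76/-5 100:154/0 104:159/-1 108:131/-3 112:151/-2 116:165/-2 120:140/-4 124:85/-1 128:83/10 132:92/16 136:93/16 140:91/15 144:90/17 148:89/17
30 [302. 252.] [301. 226.] 60:67/-5 64:68/-7 68:68/-6 72:70/-6 76:70/-7 80:69/-6 84:69/-5 88:60/-8 92:138/-2 96:163/-1 100:139/-1 104:146/-4 108:166/-3 112:169/-3 116:101/-6 120:78/3 124:90/17 128:96/18 132:92/19 136:91/17 140:90/18 144:92/16 148:89/18
50 [295. 251.] [294. 225.] 60:70/-4 64:72/-5 68:71/-5 72:70/-6 76:68/-5 80:69/-5 84:69/-4 88:70/-5 92:106/-2 96:156/1 100:137/-1 104:140/-2 108:162/-3 112:157/-2 116:111/-4 120:85/8 124:90/16 128:90/19 132:90/17 136:89/16 140:90/17 144:89/14 148:89/15
70 [288. 250.] [288. 224.] 60:72/-7 64:72/-5 68:80/-4 72:88/0 76:81/-5 80:76/-4 84:76/-2 88:73/-3 92:77/-3 96:79/-6 100:69/-4 104:77/-3 108:80/-6 112:111/-3 116:151/-3 120:172/-3 124:172/-3 128:183/0 132:125/7 136:110/19 140:120/29 144:114/24 148:107/18
```

Moment is about 1.24 N·m against a baseline of 0.5, which puts the pad at roughly 6 mm. As a cross-check I'll fit the white handle lever's angle in the side view, calibrated on the start picture where it is 0.

```bash
cat > lv.py <<'E'
from h import *
import sys
q=[.5552,.12,-.0443]
def fitl(im,lo,hi,tag):
    g=im.astype(float).min(2);A=np.arange(lo,hi,.01);r=np.linspace(float(sys.argv[1]),float(sys.argv[2]),40)
    for y in(92,97,102):
        S=[]
        for a in A:
            e=.784-a;P=np.c_[125-r*np.cos(e),np.full(40,y),120+r*np.sin(e)]/1e3;p=proj("side",world(q,P))
            S.append(cv2.remap(g.astype('f4'),p[:,0].astype('f4')[None],p[:,1].astype('f4')[None],1)[0].mean())
        S=np.array(S);k=S.argmax();w=S-np.percentile(S,60);m=(w>.5*w.max())&(abs(np.arange(len(A))-k)<25)
        print(tag,y,"best",A[k],"centroid",(A*w)[m].sum()/w[m].sum(),"peak",S[k],"halfwidth",m.sum()*.01, "ends",p[0].round(),p[-1].round())
fitl(cv2.imread("pics/side0.png"),-.4,.4,"rest")
fitl(cv2.imread("pics/s9.png"),.95,1.45,"now")
E
python3 lv.py 25 130; python3 lv.py 25 95
```

```text
rest 92 best -0.0399999999999997 centroid -0.044683026622907816 peak 213.14206 halfwidth 0.08 ends [267. 242.] [302. 235.]
rest 97 best -0.04999999999999971 centroid -0.05393698074755644 peak 211.14445 halfwidth 0.08 ends [266. 243.] [301. 236.]
rest 102 best -0.05999999999999972 centroid -0.06314858593643569 peak 206.85649 halfwidth 0.08 ends [265. 244.] [300. 237.]
now 92 best 1.2900000000000003 centroid 1.2855107762920324 peak 146.72519 halfwidth 0.12 ends [266. 249.] [296. 274.]
now 97 best 1.1600000000000001 centroid 1.1863684296266441 peak 142.38065 halfwidth 0.16 ends [266. 250.] [295. 275.]
now 102 best 1.07 centroid 1.0791111910822302 peak 142.01688 halfwidth 0.11 ends [265. 251.] [295. 276.]
rest 92 best -0.04999999999999971 centroid -0.04608301504075268 peak 214.52097 halfwidth 0.12 ends [267. 242.] [290. 237.]
rest 97 best -0.05999999999999972 centroid -0.06058044930509398 peak 210.75471 halfwidth 0.11 ends [266. 243.] [289. 238.]
rest 102 best -0.07999999999999974 centroid -0.07159487686331634 peak 207.19624 halfwidth 0.11 ends [265. 244.] [288. 239.]
now 92 best 1.2700000000000002 centroid 1.2658515409789983 peak 182.63799 halfwidth 0.12 ends [266. 249.] [286. 265.]
now 97 best 1.1600000000000001 centroid 1.1784259665526744 peak 180.00064 halfwidth 0.15 ends [266. 250.] [286. 267.]
now 102 best 1.08 centroid 1.079258356995225 peak 179.31645 halfwidth 0.13 ends [265. 251.] [285. 268.]
```

```bash
cat > lv2.py <<'E'
from h import *
import sys
q=[.5552,.12,-.0443]
def line(a,y=97,r=(25,95),n=24):
    e=.784-a;r=np.linspace(*r,n);return proj("side",world(q,np.c_[125-r*np.cos(e),np.full(n,y),120+r*np.sin(e)]/1e3))
def ridge(im,a,r):
    g=im.astype('f4').min(2);p=line(a,r=r);d=p[-1]-p[0];d/=np.linalg.norm(d);nrm=np.array([-d[1],d[0]]);t=np.arange(-4.5,4.51,.25)
    L=[]
    for c in p:
        s=c+t[:,None]*nrm;v=cv2.remap(g,s[:,0].astype('f4')[None],s[:,1].astype('f4')[None],1)[0]
        w=np.clip(v-(v.max()*.5+v.min()*.5),0,None);
        L.append((c+nrm*(w@t)/w.sum()).tolist()+[v.max()])
    L=np.array(L);
    for _ in range(2):
        vx,vy,x0,y0=cv2.fitLine(L[:,:2].astype('f4'),cv2.DIST_HUBER,0,.01,.01).ravel()
        res=(L[:,:2]-[x0,y0])@[-vy,vx];L=L[abs(res)<max(.4,2*res.std())]
    print("slope deg",np.degrees(np.arctan2(vy,vx)),"n",len(L),"rms",res.std(),"max",L[:,2].min(),"pt",x0,y0)
    return np.degrees(np.arctan2(vy,vx))
for f,a0,r in(("pics/side0.png",-.05,(30,125)),(sys.argv[1],1.18,(30,100)),(sys.argv[1],1.18,(30,80)),(sys.argv[1],1.18,(45,100))):
    s=ridge(cv2.imread(f),a0,r)
    A=np.arange(a0-.3,a0+.3,.005);sl=[]
    for a in A:
        p=line(a,r=r);d=p[-1]-p[0];sl.append(np.degrees(np.arctan2(*d[::-1])))
    print(f," -> a by slope",np.interp(s,sl,A),"deg/rad",(sl[-1]-sl[0])/.6)
E
python3 lv2.py pics/s9.png
```

```text
slope deg -38.862484 n 21 rms 0.20183585491208317 max 217.3974609375 pt 274.9919 229.70235
pics/side0.png  -> a by slope -0.022534877748725028 deg/rad 72.75431624438465
slope deg 33.873264 n 20 rms 0.5687449367507883 max 93.875 pt 278.83997 255.79166
pics/s9.png  -> a by slope 1.3047362458035783 deg/rad 43.937743137337854
slope deg 29.78174 n 18 rms 0.26977683582784373 max 146.046875 pt 274.37646 252.66908
pics/s9.png  -> a by slope 1.2096243030899576 deg/rad 43.93774313733784
slope deg 36.68758 n 20 rms 1.1264107290348329 max 91.1015625 pt 281.41724 257.43686
pics/s9.png  -> a by slope 1.3703697621059971 deg/rad 43.937743137337925
```

The clean part of the lever gives a ≈ 1.21, which agrees with the moment (pad about 6 mm in). A little more, in small steps.

```bash
python3 jog.py '[{"xyz": [0,0.0004,0.001]},{"xyz": [0,0.0004,0.001]},{},{}]' >/dev/null; for k in 1 2 3 4 5; do python3 jog.py '[{}]' >/dev/null; python3 mom.py; done; python3 bar.py new -17 58;  python3 - <<'E'
from h import *
cv2.imwrite("pics/s10.png",bot.read_camera("side")[:,:,::-1])
E
python3 lv2.py pics/s10.png | tail -4 | head -2
```

```text
t37.23 x-16.8 z49.3 F[-8.   0.8  8.2] T0.90 M14 1.51 M16 1.35 g61
t37.35 x-16.8 z49.3 F[-8.2  2.3  7.6] T0.97 M14 1.49 M16 1.32 g61
t37.48 x-16.8 z49.3 F[-8.4  1.4  8.3] T0.98 M14 1.59 M16 1.42 g61
t37.60 x-16.8 z49.3 F[-8.2  2.1  7. ] T0.95 M14 1.37 M16 1.20 g61
t37.73 x-16.8 z49.3 F[-8.2  1.1  7.3] T0.91 M14 1.38 M16 1.22 g61
bar x,z [-17.0977  58.746 ] a from z 1.190271621762536 a from both 1.191000378109071 r 154.73791941490532 rms 0.5489441969261104 end row 189.0 pred [316.8271 200.0086]
[(255, np.float64(292.7258064516129), np.float64(341.8510638297872)), (247, np.float64(292.6081081081081), np.float64(341.4193548387097)), (238, np.float64(291.425), np.float64(340.87919463087246)), (228, np.float64(291.3333333333333), np.float64(342.9268292682927)), (219, np.float64(291.26666666666665), np.float64(343.2857142857143))]
slope deg 29.260702 n 20 rms 0.29580380404361967 max 142.984375 pt 272.6696 251.88023
pics/s10.png  -> a by slope 1.197571155922465 deg/rad 43.93774313733784
```

Estimates of pad travel now run from about 4 mm (vision) to 8 mm (moment). Another 2 mm or so of handle puts all of them inside 5–13 mm.

```bash
python3 jog.py '[{"xyz": [0,0.0005,0.0012]},{"xyz": [0,0.0006,0.0012]},{},{}]' >/dev/null; for k in 1 2 3 4 5; do python3 jog.py '[{}]' >/dev/null; python3 mom.py; done; python3 bar.py new -16 57;  python3 - <<'E'
from h import *
cv2.imwrite("pics/s11.png",bot.read_camera("side")[:,:,::-1])
E
python3 lv2.py pics/s11.png | tail -4 | head -2
```

```text
t38.45 x-15.8 z47.3 F[-10.2   2.2   9.7] T0.97 M14 1.66 M16 1.45 g62
t38.58 x-15.8 z47.2 F[-10.3   2.   10.6] T0.97 M14 1.78 M16 1.57 g62
t38.70 x-15.8 z47.2 F[-9.4  2.   9.7] T0.91 M14 1.66 M16 1.47 g62
t38.83 x-15.8 z47.3 F[-10.5   0.   10.7] T1.00 M14 1.79 M16 1.58 g62
t38.95 x-15.8 z47.2 F[-9.5  1.4 10.1] T0.97 M14 1.75 M16 1.56 g62
bar x,z [-16.1674  57.012 ] a from z 1.2024820374480465 a from both 1.20368375432508 r 154.58243206561812 rms 0.5264315469837767 end row 189.06756756756758 pred [316.7234 200.26  ]
[(257, np.float64(292.1860465116279), np.float64(342.2352941176471)), (248, np.float64(292.625), np.float64(341.4148936170213)), (239, np.float64(291.4130434782609), np.float64(340.8775510204082)), (229, np.float64(291.32608695652175), np.float64(342.7391304347826)), (220, np.float64(291.1694915254237), np.float64(342.82978723404256))]
slope deg 31.572117 n 20 rms 0.3434616269948585 max 142.671875 pt 274.7214 253.40111
pics/s11.png  -> a by slope 1.2511601422992202 deg/rad 43.93774313733784
```

The moment is steady at about 11–12 N equivalent on the bar (half way takes about 10 N). All angle estimates lie between 1.20 and 1.25, so the pad is near half way and the grip is steady. Handing in.

```bash
python3 -c "
from workcell import bot
print(bot.finish_job())"
```

```text
the job is handed in; nothing more can be done
None
```

I handed the job in at about 39 s: the jar lies on the rollers with its base against the end plate, and the arm is still holding the handle with the pad about half way in. I estimated that travel indirectly from moment and camera angle at roughly 5–11 mm; I never saw the stem itself. I did not knowingly touch the tin or the garlic, and took no later look at them.

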